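# One turn on the sleeve press

### The job

The brass sleeve on the small bench press is to be pressed with exactly one turn of the hand wheel: with your fingertips push the wheel round clockwise (seen from above) by its upright yellow handle, once round and no further, so that the handle stands in line with the red tab again, then draw clear. Only push: do not grip or lift anything, and leave the sleeves, tools and other things on the bench where they are.

Things in the scene. Friction and masses are not known exactly. Their poses are not given: they have to be found in the camera images.
- press: The bench press, fixed to the bench: dark steel base plate 130 x 280 x 16 mm (its x by y by z), two columns, a grey bridge (top 140 mm above the bench), a flat-lying hand wheel on top. Origin at the centre of the underside, under the wheel's upright axis; z up; its x axis points from the wheel's axis towards the red tab, wherever the press is turned. The press may stand at any yaw.
- hub (a point): Point on the wheel's upright axis, on the top of the aluminium hub (36 mm across), 173 mm above the bench. The wheel is flat and level: black rim 154 mm outside diameter of 14 mm round bar, centre line 163 mm above the bench (top 170 mm), and three 11 mm spokes.
- handle_top (a point): Centre of the top of the yellow upright handle, 222 mm above the bench and 70 mm from the wheel's axis. The handle is a round post 18 mm in diameter that stands on the rim at the end of one spoke, up to 52 mm above the top of the rim; the yellow part begins 172 mm above the bench. It goes round with the wheel, and the grip also revolves on its own pin. At the start it stands in line with the red tab.
- mark (a point): Centre of the top of the fixed red tab just outside the rim, 161 mm above the bench, 109 mm from the wheel's axis; 34 mm long (radially) by 40 mm wide. The handle is back after a turn when it lies on the line from the axis through the tab.
- wheel (a joint): Turn of the hand wheel in rad: 0 at the start, grows clockwise seen from above, 6.283 after one turn. It goes on turning freely beyond that (there is no stop at the mark). Stiff enough to stay where it is left: about 1.5 to 3 N of push on the handle moves it. The ram below goes down 8.5 mm in a turn.
- handle: The yellow handle of handle_top, as a body. Origin on its own axis, 59 mm below its top.
- sleeve_a: Loose spare brass sleeve, 30 mm across, 28 mm high, standing on the press's base plate. Leave alone. Origin: centre of its underside.
- sleeve_b: The second loose spare brass sleeve, the same size, at the other end of the base plate. Leave alone.
- jar: Glass screw jar, 60 mm across, 80 mm high, on the bench. Leave alone. Origin: centre of its underside.
- oil: Yellow oil bottle with red cap, 44 mm across, 120 mm high, on the bench. Leave alone. Origin: centre of its underside.
- screwdriver: Screwdriver with red handle lying on the bench. Leave alone.
- wrench: Steel wrench lying on the bench. Leave alone.
- pin: Dark steel pin, 18 mm across, 60 mm high, standing on the bench. Leave alone. Origin: centre of its underside.

How it is judged:
By the outcome, as a careful person would: the job done as asked, in the order asked, and still so for the second after the job is handed in, with the robot touching nothing.
It also fails if it takes over 61 s, if anything falls off the work surface, if the arm or the gripper's body presses on something with over 40 N, if the wrist force passes 120 N, or if a joint passes its speed limit or range.

### The arm

A 6-joint arm with a two-finger parallel gripper is mounted at the origin on the work surface. World frame = base frame: x ahead of the robot, y to its left, z up, the work surface at z = 0. Lengths are in m, angles in rad, forces in N, time in s.
With the tool pointing down it reaches from about 0.25 to 0.725 m from the base axis. Payload 9.7 kg.
Tool frame: the origin (TCP) lies between the finger pads; the fingertips stand 19 mm ahead of it and the grasp point (between the pads) is the TCP; z points along the fingers, y is the direction in which the jaws open and shut (so a half turn about z gives the same grasp; the last joint's range is limited). The gripper opens to 85 mm and grips with 20 to 120 N. Pads are 22 mm wide; open, the fingers measure 114 mm over their backs; the gripper's body (76 mm by 85 mm) begins 54 mm behind the grasp point. The pads swing forward as they close: fully open they stand 13 mm farther back than shut.
Start: joints at [0, 0.087, 0.176, 1.66, 0, 1.571], TCP at [0.55, -0, 0.25] pointing down, gripper open.
Joint ranges: [-3.13, 3.13], [-0.85, 1.81], [-1.15, 1.24], [-2.2, 2.28], [-1.44, 1.52], [-3.14, 3.14]. Speed limits (rad/s): [2.22, 2.22, 2.57, 3.14, 3.14, 3.14].

### API

Orientations are given as a rotation vector (axis times angle).
In Python, from rig import r gives the robot as it stands.
- The arm moves only by the shell command python3 -m handwheel 'ROWS' [FORCE]. ROWS is text: rows parted by semicolons, each of 7 numbers parted by spaces: the opening, from 0 (shut) to 1 (fully open), then the shift along the world's x, y, z in units of 50 mm (1.0 is 50 mm), then the turn, a rotation vector about the world's x, y, z in units of 6 degrees (1.0 is 6 degrees). A call has 1 to 12 rows; each row is the pose to reach, as a shift and turn from the pose commanded when the call began; what a row does not reach only later rows make up. A row lasts 1/10 s, in which the tool goes at most 50 mm and 8.59 degrees, less where a joint would pass 70% of its speed; a pose out of reach is approached as far as the arm can. A call with a gripper value outside its range is refused whole. The fingers move at their own pace and stop on an object; FORCE is the grip in N (left out, the last holds). Time passes only in rows, so rows that repeat a pose let the fingers close. It gives the time, the measured TCP pose, the force and the opening at its end, in the units of the state.
- r.observe(): the state, without advancing time (a new reading comes with each control period).
- r.capture(name): name is "scene" or "side" or "wrist"; returns a dict with "frame" (480x640x3 uint8, red, green, blue), "range_z" (480x640 float32, m along the optical axis (not along the pixel's ray), 0 where there is no reading), "K" (3x3 intrinsics, pixels), "xyz" and "attitude" of the camera in the world. Camera axes: x right, y up, looking along -z (the intrinsics and any distortion apply to the point x, -y, -z); pixel columns grow to the right and rows downward; lengths in m; the calibration is good to about 2 mm. The wrist camera is an equidistant fisheye: a pixel r from the principal point sees the ray r / f radians off the axis. A picture is of the moment at which its call begins.
- r.job_done(): hands the job in, once; it reports no verdict.
The state is a dict: "clock": time; "joints": joint angles; "joint_velocities": joint speeds; "effort": joint torques, N m; "position": TCP position; "ee_rot": TCP orientation; "contact_force": force on the tool from outside, world axes, zero at the start; "moment": the same for the moment, N m; "width": opening from 0.0 (shut) to 1.0 (fully open).
Only numpy, scipy, OpenCV 4.12 (cv2) and the standard library are available. Lean on these libraries where they do the work, as an engineer would, in place of code of your own. Each camera call takes 0.05 s, during which the arm holds its last target. There are 200 camera calls.

## Working session

There is one attempt and no reset: what is moved stays moved. The work goes in short steps, Python scripts to look and compute and a shell command to move; the robot and the scene stay as the last step left them, time stands still between calls to the robot, and variables do not carry over. Pictures are saved under pics/ and viewed, about 8 in all and at most 12, crops included, and the job is handed in when it is done.

```bash
ls; mkdir -p pics; python3 - <<'E'
from rig import r
import cv2,numpy as np
s=r.observe();print(s)
for n in("scene","side"):
    c=r.capture(n);cv2.imwrite(f"pics/{n}0.png",c["frame"][:,:,::-1]);np.savez(f"pics/{n}0.npz",**c);print(n,c["K"],c["xyz"],c["attitude"],[k for k in c])
E
```

```text
pics
{'clock': 0.0, 'joints': array([-6.10874631e-06,  8.74310683e-02,  1.75097921e-01,  1.65978897e+00,
       -3.44761746e-05,  1.57080836e+00]), 'joint_velocities': array([ 0.00161602, -0.00076193, -0.0003108 , -0.00036057, -0.00035202,
       -0.00021403]), 'effort': array([ 7.68234549e-04, -5.20392072e+01,  4.64802504e+01,  1.63646933e-02,
        2.23589603e-05, -6.77332673e-05]), 'position': array([ 5.49785984e-01, -1.25291656e-05,  2.49580415e-01]), 'ee_rot': array([-2.22081568e+00, -2.22077543e+00,  1.51044687e-03]), 'contact_force': array([ 0.20580853, -0.04112506,  0.07851113]), 'moment': array([-0.06678554,  0.00126776,  0.0099762 ]), 'width': 1.0023961917853015}
scene [[497.97039675   0.         309.02101512]
 [  0.         497.97039675 233.70610338]
 [  0.           0.           1.        ]] [1.04590406 0.61997981 0.78281988] [0.40249686 1.09213267 2.2694585 ] ['frame', 'range_z', 'K', 'xyz', 'attitude']
side [[450.5305297    0.         322.455955  ]
 [  0.         450.5305297  243.30083878]
 [  0.           0.           1.        ]] [ 0.12815005 -0.65792023  0.82251043] [ 0.8259709  -0.24080724 -0.5118162 ] ['frame', 'range_z', 'K', 'xyz', 'attitude']
```

View pics/scene0.png

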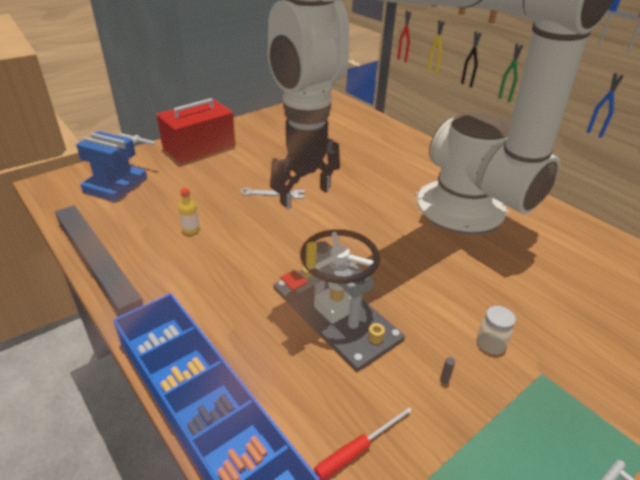

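View pics/side0.png

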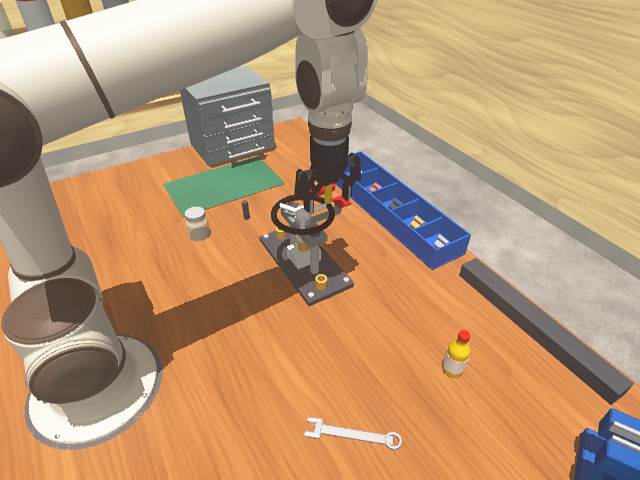

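Scene view: wheel centred near (340,257), yellow handle (311,250), red tab (294,280). Side view: wheel (303,214), handle (328,193), tab (338,202). Next I'll get positions from the depth data of both views.

```bash
cat > h.py <<'E'
import numpy as np,cv2
from scipy.spatial.transform import Rotation as R
from scipy.optimize import least_squares
def cloud(c):
    z=c["range_z"];v,u=np.mgrid[:480,:640];K=c["K"]
    P=np.stack([(u-K[0,2])/K[0,0]*z,-(v-K[1,2])/K[1,1]*z,-z],-1)
    return P@R.from_rotvec(c["attitude"]).as_matrix().T+c["xyz"]
def masks(c,box):
    P=cloud(c);f=c["frame"];hsv=cv2.cvtColor(np.ascontiguousarray(f),cv2.COLOR_RGB2HSV)
    v,u=np.mgrid[:480,:640];B=(u>=box[0])&(u<box[2])&(v>=box[1])&(v<box[3])&(c["range_z"]>0)
    h,s,V=[hsv[...,i].astype(int) for i in range(3)];z=P[...,2]
    yel=B&(h>18)&(h<34)&(s>150)&(V>90)&(z>.165)&(z<.24)
    red=B&((h<6)|(h>174))&(s>150)&(z>.12)&(z<.18)
    blk=B&(V<80)&(z>.15)&(z<.18)
    return P,yel,red,blk
def circ(p,rad=.070):
    return least_squares(lambda q:np.hypot(p[:,0]-q[0],p[:,1]-q[1])-rad,p.mean(0)[:2],loss='soft_l1',f_scale=.003)
E
python3 - <<'E'
from h import *
for n,box in(("scene",(270,220,400,310)),("side",(260,170,360,250))):
    c=dict(np.load(f"pics/{n}0.npz"));P,y,rd,b=masks(c,box)
    print(n,y.sum(),rd.sum(),b.sum())
    q=circ(P[b]);d=np.hypot(*(P[b][:,:2]-q.x).T);print("hub",q.x,np.percentile(d,[5,50,95]),"z",np.percentile(P[b][:,2],[5,50,95]))
    for m in(y,rd):
        if m.sum(): print(P[m].mean(0),P[m].min(0),P[m].max(0))
    yt=P[y]
    if y.sum():
        t=yt[yt[:,2]>yt[:,2].max()-.004];print("ytop",t.mean(0),len(t))
    if rd.sum():
        m=P[rd].mean(0)[:2]-q.x;print("tab yaw",np.degrees(np.arctan2(m[1],m[0])),np.hypot(*m))
    z=P[...,2]
    B=np.zeros_like(b);B[box[1]-10:box[3]+80,box[0]-20:box[2]+40]=1
    m=B&(z>.012)&(z<.02)&(c["range_z"]>0);print("plate",cv2.minAreaRect((P[m][:,:2]*1000).astype(np.float32)))
E
```

```text
scene 224 212 354
hub [0.54682256 0.09891362] [0.06598401 0.06970672 0.07322918] z [0.16270227 0.16802194 0.17095526]
[0.61441246 0.09427575 0.20099684] [0.57342981 0.03645655 0.16699477] [0.62211361 0.10436987 0.22368171]
[0.65583524 0.09845602 0.16100408] [0.63685466 0.07569311 0.15660855] [0.66853178 0.1146088  0.16394446]
ytop [0.61294736 0.09459055 0.22187245] 47
tab yaw -0.24050578375455622 0.10901363988059348
plate ((351.4051513671875, 102.0760498046875), (280.6397399902344, 517.487548828125), 88.26683807373047)
side 126 130 680
hub [0.53808559 0.09305773] [0.06397571 0.06955338 0.07440168] z [0.16220743 0.16894495 0.17210527]
[0.60727578 0.09051035 0.19984981] [0.60033999 0.08456061 0.17378442] [0.61661294 0.1027807  0.22536254]
[0.64645553 0.09281031 0.1616138 ] [0.63077987 0.07334007 0.15655334] [0.66473151 0.11619096 0.1645    ]
ytop [0.60874259 0.09011561 0.22268311] 13
tab yaw -0.13081041612791647 0.1083702216112809
plate ((700.1326293945312, 176.94190979003906), (458.6190185546875, 441.940673828125), 0.5655428171157837)
```

```bash
cat >> h.py <<'E'
def wcloud(c):
    z=c["range_z"];v,u=np.mgrid[:480,:640];K=c["K"]
    x=(u-K[0,2])/K[0,0];y=(v-K[1,2])/K[1,1];t=np.hypot(x,y)+1e-9;g=np.tan(np.minimum(t,1.5))/t
    P=np.stack([x*g*z,-y*g*z,-z],-1)
    return P@R.from_rotvec(c["attitude"]).as_matrix().T+c["xyz"]
E
python3 -m handwheel '0 0 0 1 0 0 0;0 0 0 1.5 0 0 0;0 0 0 1.5 0 0 0;0 0 0 1.5 0 0 0;0 0 0 1.5 0 0 0' 20
python3 - <<'E'
from rig import r
import h
from h import *
c=r.capture("wrist");cv2.imwrite("pics/w1.png",c["frame"][:,:,::-1]);np.savez("pics/w1.npz",**c)
print(c["K"],c["xyz"],c["attitude"],r.observe()["joints"])
h.cloud=wcloud
P,y,rd,b=h.masks(c,(0,0,640,480));print(y.sum(),rd.sum(),b.sum())
p=P[b]; p=p[np.hypot(p[:,0]-.5425,p[:,1]-.096)<.1];q=circ(p);d=np.hypot(*(p[:,:2]-q.x).T);print("hub",q.x,np.percentile(d,[5,50,95]),np.percentile(p[:,2],[5,50,95]))
for m in(y,rd):
    if m.any():print(P[m].mean(0),P[m].min(0),P[m].max(0))
E
```

```text
clock: 0.6
position: [0.5499, 0.0, 0.324]
ee_rot: [-2.22, -2.221, 0.002]
contact_force: [0.6, 0.4, 0.3]
width: 0.144
[[371.64829954   0.         312.81730633]
 [  0.         371.64829954 237.37678091]
 [  0.           0.           1.        ]] [0.54998894 0.07734601 0.44768241] [-0.3052507   0.00247818  0.00042448] [-1.93147512e-05  1.31536710e-01  3.70255117e-01  1.81159061e+00
  1.47345941e-05  1.57081211e+00]
804 1854 9209
hub [0.54006465 0.09726968] [0.06202607 0.06782164 0.07480694] [0.15140257 0.16886448 0.17075797]
[0.60743179 0.0949486  0.21457249] [0.6007193  0.08662607 0.17508462] [0.61891639 0.10409793 0.22487468]
[0.64885816 0.09488378 0.1610128 ] [0.63101542 0.07519073 0.15550263] [0.66595056 0.11525211 0.16358822]
```

View pics/w1.png

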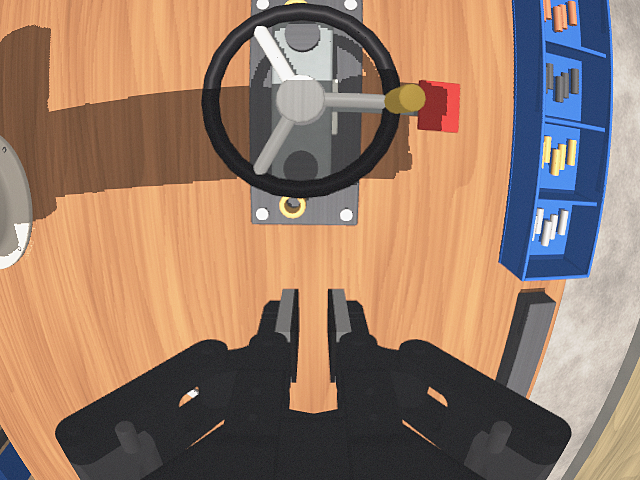

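Wrist view: hub at (301,100), handle at (408,98), tab at (438,106), and the jaws shut enough to push. Best estimate is hub ≈ (0.5405, 0.0965) with yaw ≈ 0. Plan: push with the broad side of the shut fingers, turning the tool with the wheel, in two half turns and re-approaching in between.

```bash
python3 -m handwheel '0 0.3 0.7 0 0 0 1.4;0 0.6 1.4 0 0 0 2.8;0 0.9 2.1 0 0 0 4.2;0 1.2 2.83 0 0 0 5.6;0 1.2 2.83 0 0 0 7;0 1.2 2.83 0 0 0 8.4;0 1.2 2.83 0 0 0 9.8;0 1.2 2.83 0 0 0 11.2;0 1.2 2.83 0 0 0 12.6;0 1.2 2.83 0 0 0 14;0 1.2 2.83 0 0 0 15;0 1.2 2.83 0 0 0 15'
python3 -m handwheel '0 0 0 0 0 0 1.4;0 0 0 0 0 0 2.8;0 0 0 0 0 0 4.2;0 0 0 0 0 0 5.6;0 0 0 0 0 0 7;0 0 0 0 0 0 8.4;0 0 0 0 0 0 9.8;0 0 0 0 0 0 11.2;0 0 0 0 0 0 12.6;0 0 0 0 0 0 14;0 0 0 0 0 0 15;0 0 0 0 0 0 15'
python3 -m handwheel '0 0 0 0 0 0 0;0 0 0 -0.5 0 0 0;0 0 0 -1 0 0 0;0 0 0 -1.3 0 0 0;0 0 0 -1.3 0 0 0'
python3 - <<'E'
from rig import r
import h
from h import *
c=r.capture("wrist");cv2.imwrite("pics/w2.png",c["frame"][:,:,::-1]);s=r.observe()
print(s["joints"],s["position"],R.from_rotvec(s["ee_rot"]).as_matrix().round(3))
h.cloud=wcloud
P,y,rd,b=h.masks(c,(0,0,640,480))
p=P[b]; p=p[np.hypot(p[:,0]-.5425,p[:,1]-.096)<.09];q=circ(p);d=np.hypot(*(p[:,:2]-q.x).T);print("hub",q.x,np.percentile(d,[5,50,95]))
for m in(y,rd):
    if m.any():print(np.median(P[m],0),P[m].min(0),P[m].max(0))
E
```

```text
clock: 1.85
position: [0.6098, 0.1415, 0.3242]
ee_rot: [0.002, -3.14, 0.001]
contact_force: [0.5, -0.7, 0.1]
width: -0.001
clock: 3.05
position: [0.6099, 0.1415, 0.3246]
ee_rot: [2.219, -2.223, -0.001]
contact_force: [0.1, 0.0, -0.4]
width: 0.003
clock: 3.55
position: [0.6092, 0.1413, 0.2577]
ee_rot: [2.215, -2.223, -0.003]
contact_force: [-1.0, 0.2, -0.1]
width: -0.001
[ 2.27900644e-01  2.83345531e-01  4.20062317e-01  1.70943713e+00
 -4.41120979e-06 -1.34002786e+00] [0.60951806 0.14136432 0.25952054] [[-0.003 -1.    -0.002]
 [-1.     0.003 -0.   ]
 [ 0.     0.002 -1.   ]]
hub [0.5418919 0.0950712] [0.0609974  0.06767841 0.07436323]
[0.60988451 0.08770037 0.2060791 ] [0.60128152 0.08649574 0.16612663] [0.61876313 0.11772691 0.22323931]
[0.64817948 0.09477582 0.16105718] [0.63131079 0.07506789 0.13546847] [0.66584967 0.11555769 0.163804  ]
```

View pics/w2.png

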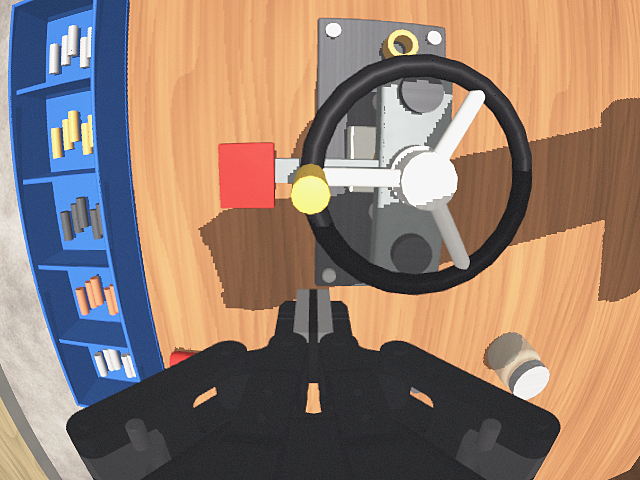

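```bash
cat >> h.py <<'E'
def arc(t0,t1,n,off=.020,rad=.070):
    f=lambda t:np.array([[np.cos(t),np.sin(t)],[-np.sin(t),np.cos(t)]])@[rad,off]
    T=np.radians(np.linspace(t0,t1,n+1))
    print(t0,';'.join('0 %.2f %.2f 0 0 0 %.2f'%(*((f(t)-f(T[0]))/.05),-np.degrees(t-T[0])/6) for t in T[1:]))
E
python3 -m handwheel '0 0 0 -0.5 0 0 0;0 0 0 -1.06 0 0 0;0 0 0 -1.06 0 0 0;0 0 -0.2 -1.06 0 0 0;0 0 -0.4 -1.06 0 0 0;0 0 -0.52 -1.06 0 0 0;0 0 -0.52 -1.06 0 0 0'
python3 -c "
from h import *
arc(0,50,12);arc(50,110,12);arc(110,170,12)
from rig import r;s=r.observe();print(s['position'],s['contact_force'])"
```

```text
clock: 4.3
position: [0.6105, 0.1144, 0.2087]
ee_rot: [-2.219, 2.222, -0.002]
contact_force: [0.3, 0.2, -0.9]
width: 0.001
0 0 0.03 -0.10 0 0 0 -0.69;0 0.04 -0.21 0 0 0 -1.39;0 0.05 -0.31 0 0 0 -2.08;0 0.06 -0.42 0 0 0 -2.78;0 0.05 -0.52 0 0 0 -3.47;0 0.04 -0.63 0 0 0 -4.17;0 0.02 -0.73 0 0 0 -4.86;0 -0.01 -0.84 0 0 0 -5.56;0 -0.05 -0.93 0 0 0 -6.25;0 -0.09 -1.03 0 0 0 -6.94;0 -0.14 -1.13 0 0 0 -7.64;0 -0.19 -1.22 0 0 0 -8.33
50 0 -0.08 -0.10 0 0 0 -0.83;0 -0.16 -0.20 0 0 0 -1.67;0 -0.25 -0.28 0 0 0 -2.50;0 -0.35 -0.36 0 0 0 -3.33;0 -0.46 -0.43 0 0 0 -4.17;0 -0.57 -0.49 0 0 0 -5.00;0 -0.69 -0.54 0 0 0 -5.83;0 -0.81 -0.58 0 0 0 -6.67;0 -0.93 -0.61 0 0 0 -7.50;0 -1.06 -0.63 0 0 0 -8.33;0 -1.18 -0.64 0 0 0 -9.17;0 -1.31 -0.64 0 0 0 -10.00
110 0 -0.13 0.01 0 0 0 -0.83;0 -0.25 0.04 0 0 0 -1.67;0 -0.37 0.08 0 0 0 -2.50;0 -0.49 0.12 0 0 0 -3.33;0 -0.60 0.18 0 0 0 -4.17;0 -0.71 0.25 0 0 0 -5.00;0 -0.81 0.32 0 0 0 -5.83;0 -0.91 0.41 0 0 0 -6.67;0 -1.00 0.50 0 0 0 -7.50;0 -1.08 0.60 0 0 0 -8.33;0 -1.15 0.70 0 0 0 -9.17;0 -1.21 0.82 0 0 0 -10.00
[0.61047474 0.11435118 0.20869022] [ 0.27735877  0.24941049 -0.91060921]
```

```bash
python3 -m handwheel '0 0.03 -0.10 0 0 0 -0.7;0 0.04 -0.21 0 0 0 -1.4;0 0.05 -0.31 0 0 0 -2.1;0 0.06 -0.42 0 0 0 -2.8;0 0.05 -0.52 0 0 0 -3.5;0 0.04 -0.63 0 0 0 -4.2;0 0.02 -0.73 0 0 0 -4.9;0 -0.01 -0.84 0 0 0 -5.6;0 -0.05 -0.93 0 0 0 -6.25;0 -0.09 -1.03 0 0 0 -6.95;0 -0.14 -1.13 0 0 0 -7.65;0 -0.19 -1.22 0 0 0 -8.33'
cat > m.py <<'E'
import sys,h
from h import *
from rig import r
n=sys.argv[1]
s=r.observe();print(s["position"],s["contact_force"],s["joints"][5])
h.cloud=wcloud
c=r.capture("wrist");cv2.imwrite(f"pics/{n}.png",c["frame"][:,:,::-1]);np.savez(f"pics/{n}.npz",**c)
P,y,rd,b=h.masks(c,(0,0,640,480))
m=y&(P[...,2]>.217)&(np.hypot(P[...,0]-.54,P[...,1]-.0954)<.1)
if m.sum()>20:
    (cx,cy),_=cv2.minEnclosingCircle((P[m][:,:2]*1000).astype(np.float32))
    p=np.array([cx,cy])/1000;d=p-[.540,.0954];print("handle",p,"theta",-np.degrees(np.arctan2(d[1],d[0])),"rad",np.hypot(*d),m.sum())
E
python3 m.py w3
```

```text
clock: 5.5
position: [0.6008, 0.0545, 0.2081]
ee_rot: [-1.07, 2.952, 0.0]
contact_force: [0.2, 2.1, 1.8]
width: 0.002
[0.6008031  0.0545323  0.20814616] [0.16622691 2.08620401 1.82322226] -0.6050591111539749
handle [0.58460895 0.04253977] theta 49.8388529382866 rad 0.069167636365289 2042
```

View pics/w3.png

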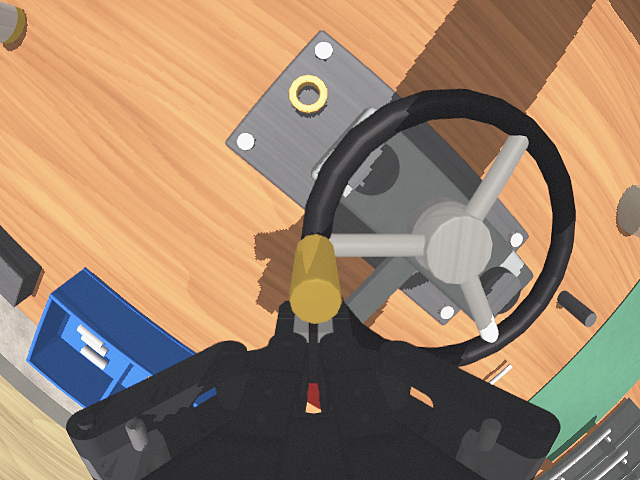

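The handle sits squarely against the fingertips at (316,300). The measured 49.8° matches the 50° commanded, so I'll continue.

```bash
python3 -m handwheel '0 -0.08 -0.10 0 0 0 -0.83;0 -0.16 -0.20 0 0 0 -1.67;0 -0.25 -0.28 0 0 0 -2.50;0 -0.35 -0.36 0 0 0 -3.33;0 -0.46 -0.43 0 0 0 -4.17;0 -0.57 -0.49 0 0 0 -5.00;0 -0.69 -0.54 0 0 0 -5.83;0 -0.81 -0.58 0 0 0 -6.67;0 -0.93 -0.61 0 0 0 -7.50;0 -1.06 -0.63 0 0 0 -8.33;0 -1.18 -0.64 0 0 0 -9.17;0 -1.31 -0.64 0 0 0 -10.00'
python3 m.py w4
```

```text
clock: 6.75
position: [0.5353, 0.0224, 0.208]
ee_rot: [0.549, 3.092, 0.0]
contact_force: [1.7, -0.9, -1.1]
width: 0.003
[0.53532627 0.02242635 0.20797403] [ 1.74590039 -0.88660005 -1.07670061] 0.3931257795255483
handle [0.51630603 0.03059184] theta 110.08249545289299 rad 0.06900363546619785 2050
```

```bash
python3 -m handwheel '0 -0.13 0.01 0 0 0 -0.83;0 -0.25 0.04 0 0 0 -1.67;0 -0.37 0.08 0 0 0 -2.50;0 -0.49 0.12 0 0 0 -3.33;0 -0.60 0.18 0 0 0 -4.17;0 -0.71 0.25 0 0 0 -5.00;0 -0.81 0.32 0 0 0 -5.83;0 -0.91 0.41 0 0 0 -6.67;0 -1.00 0.50 0 0 0 -7.50;0 -1.08 0.60 0 0 0 -8.33;0 -1.15 0.70 0 0 0 -9.17;0 -1.21 0.82 0 0 0 -10.00'
python3 m.py w5;python3 -c "
from h import *
arc(170,200,8);arc(200,250,12);arc(250,310,12);arc(310,350,10);arc(350,358,4)"
```

```text
clock: 8.0
position: [0.4746, 0.0634, 0.2079]
ee_rot: [2.019, 2.405, 0.0]
contact_force: [-0.5, -2.4, 2.3]
width: -0.001
[0.47462033 0.06339919 0.20788344] [-0.51224987 -2.4080693   2.31065232] 1.5301447708221052
handle [0.47118518 0.08394469] theta 170.54887660221766 rad 0.06976176286974056 2047
170 0 -0.04 0.09 0 0 0 -0.62;0 -0.07 0.18 0 0 0 -1.25;0 -0.10 0.27 0 0 0 -1.87;0 -0.12 0.36 0 0 0 -2.50;0 -0.14 0.45 0 0 0 -3.13;0 -0.14 0.55 0 0 0 -3.75;0 -0.15 0.64 0 0 0 -4.37;0 -0.14 0.74 0 0 0 -5.00
200 0 0.01 0.11 0 0 0 -0.69;0 0.03 0.21 0 0 0 -1.39;0 0.06 0.31 0 0 0 -2.08;0 0.09 0.41 0 0 0 -2.78;0 0.13 0.51 0 0 0 -3.47;0 0.18 0.60 0 0 0 -4.17;0 0.23 0.69 0 0 0 -4.86;0 0.30 0.78 0 0 0 -5.56;0 0.36 0.86 0 0 0 -6.25;0 0.44 0.94 0 0 0 -6.94;0 0.51 1.01 0 0 0 -7.64;0 0.60 1.08 0 0 0 -8.33
250 0 0.11 0.07 0 0 0 -0.83;0 0.22 0.13 0 0 0 -1.67;0 0.33 0.18 0 0 0 -2.50;0 0.45 0.22 0 0 0 -3.33;0 0.58 0.25 0 0 0 -4.17;0 0.70 0.27 0 0 0 -5.00;0 0.83 0.28 0 0 0 -5.83;0 0.96 0.27 0 0 0 -6.67;0 1.08 0.26 0 0 0 -7.50;0 1.21 0.23 0 0 0 -8.33;0 1.33 0.20 0 0 0 -9.17;0 1.45 0.15 0 0 0 -10.00
310 0 0.09 -0.04 0 0 0 -0.67;0 0.18 -0.10 0 0 0 -1.33;0 0.26 -0.15 0 0 0 -2.00;0 0.34 -0.22 0 0 0 -2.67;0 0.42 -0.28 0 0 0 -3.33;0 0.49 -0.36 0 0 0 -4.00;0 0.55 -0.43 0 0 0 -4.67;0 0.61 -0.52 0 0 0 -5.33;0 0.67 -0.60 0 0 0 -6.00;0 0.72 -0.69 0 0 0 -6.67
350 0 0.02 -0.05 0 0 0 -0.33;0 0.04 -0.09 0 0 0 -0.67;0 0.06 -0.14 0 0 0 -1.00;0 0.08 -0.19 0 0 0 -1.33
```

Tracking at 170.5°. I'll push on to 200°, then back off, lift, spin the tool half a turn and come back down behind the handle.

```bash
python3 -m handwheel '0 -0.04 0.09 0 0 0 -0.62;0 -0.07 0.18 0 0 0 -1.25;0 -0.10 0.27 0 0 0 -1.87;0 -0.12 0.36 0 0 0 -2.5;0 -0.14 0.45 0 0 0 -3.13;0 -0.14 0.55 0 0 0 -3.75;0 -0.15 0.64 0 0 0 -4.37;0 -0.14 0.74 0 0 0 -5;0 -0.14 0.74 0 0 0 -5'
python3 -m handwheel '0 -0.07 -0.2 0 0 0 0;0 -0.17 -0.47 0 0 0 0;0 -0.17 -0.47 0 0 0 0;0 -0.17 -0.47 0.6 0 0 0;0 -0.17 -0.47 1.2 0 0 0;0 -0.17 -0.47 1.6 0 0 0;0 -0.17 -0.47 1.6 0 0 0'
python3 -m handwheel '0 0 0 0 0 0 1.4;0 0 0 0 0 0 2.8;0 0 0 0 0 0 4.2;0 0 0 0 0 0 5.6;0 0 0 0 0 0 7;0 0 0 0 0 0 8.4;0 0 0 0 0 0 9.8;0 0 0 0 0 0 11.2;0 0 0 0 0 0 12.6;0 0 0 0 0 0 14;0 0 0 0 0 0 15;0 0 0 0 0 0 15'
python3 -m handwheel '0 0 0 0 0 0 1.4;0 0 0 0 0 0 2.8;0 0 0 0 0 0 4.2;0 0 0 0 0 0 5.6;0 0 0 0 0 0 7;0 0 0 0 0 0 8.4;0 0 0 0 0 0 9.8;0 0 0 0 0 0 11.2;0 0 0 0 0 0 12.6;0 0 0 0 0 0 14;0 0 0 0 0 0 15;0 0 0 0 0 0 15'
python3 m.py w6
```

```text
clock: 8.95
position: [0.4677, 0.1008, 0.2075]
ee_rot: [-2.57, -1.806, -0.0]
contact_force: [-0.9, -0.7, 0.2]
width: -0.004
clock: 9.65
position: [0.4596, 0.0766, 0.2902]
ee_rot: [2.571, 1.802, 0.006]
contact_force: [-0.1, 0.2, -0.3]
width: 0.002
clock: 10.85
position: [0.4588, 0.0766, 0.2865]
ee_rot: [-0.542, -3.094, 0.0]
contact_force: [0.5, 0.4, -0.3]
width: -0.002
clock: 12.05
position: [0.4589, 0.0768, 0.2868]
ee_rot: [1.8, -2.574, -0.0]
contact_force: [0.3, 0.3, 0.9]
width: 0.001
[0.45887644 0.07676955 0.28680279] [0.2870425  0.25249853 0.93644676] -1.0549135748063074
```

View pics/w6.png

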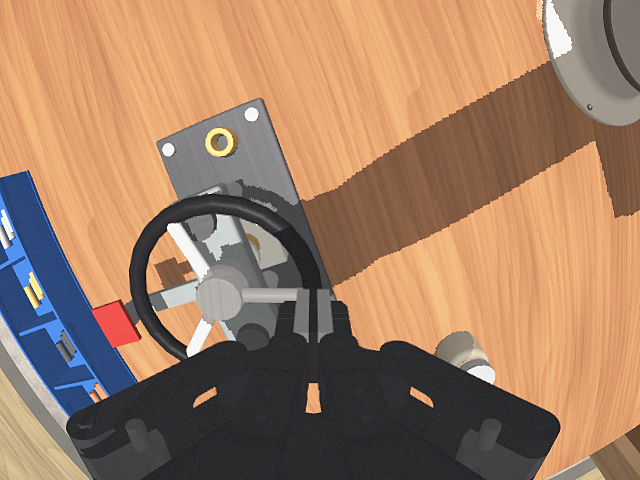

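View w6: the hub is at (220,297) and the spoke's end (310,295) is behind the fingers. The camera now looks from behind, so the handle is hidden, and I'll use the fixed cameras to check the angle.

```bash
cat > f.py <<'E'
import sys,h
from h import *
from rig import r
n=sys.argv[1];s=r.observe();print(s["clock"],s["position"],s["contact_force"])
for cam,hub in(("scene",(.5468,.0989)),("side",(.5381,.0931))):
    c=r.capture(cam);cv2.imwrite(f"pics/{cam}_{n}.png",c["frame"][:,:,::-1]);np.savez(f"pics/{cam}_{n}.npz",**c)
    P,y,_,_=h.masks(c,(0,0,640,480));hub=np.array(hub)
    y&=np.hypot(P[...,0]-hub[0],P[...,1]-hub[1])<.09
    y&=np.hypot(P[...,0]-hub[0],P[...,1]-hub[1])>.05
    p=P[y]
    if len(p)<15: print(cam,"few",len(p));continue
    q=circ(p,.009);  # start outward from camera side
    v=p.mean(0)[:2]-c["xyz"][:2];v/=np.hypot(*v)
    q=least_squares(lambda q:np.hypot(p[:,0]-q[0],p[:,1]-q[1])-.009,p.mean(0)[:2]+.006*v,loss='soft_l1',f_scale=.001).x
    d=q-hub;print(cam,len(p),q,"theta",-np.degrees(np.arctan2(d[1],d[0]))%360,"rad",np.hypot(*d))
E
python3 f.py a
python3 -m handwheel '0 0 0 -0.6 0 0 0;0 0 0 -1.2 0 0 0;0 0 0 -1.6 0 0 0;0 0 0 -1.6 0 0 0;0 0.07 0.2 -1.6 0 0 0;0 0.14 0.38 -1.6 0 0 0;0 0.17 0.47 -1.6 0 0 0;0 0.17 0.47 -1.6 0 0 0'
python3 -m handwheel '0 0.01 0.11 0 0 0 -0.69;0 0.03 0.21 0 0 0 -1.39;0 0.06 0.31 0 0 0 -2.08;0 0.09 0.41 0 0 0 -2.78;0 0.13 0.51 0 0 0 -3.47;0 0.18 0.60 0 0 0 -4.17;0 0.23 0.69 0 0 0 -4.86;0 0.30 0.78 0 0 0 -5.56;0 0.36 0.86 0 0 0 -6.25;0 0.44 0.94 0 0 0 -6.94;0 0.51 1.01 0 0 0 -7.64;0 0.60 1.08 0 0 0 -8.33'
python3 f.py b
```

```text
12.1 [0.45887761 0.07681356 0.28689356] [ 0.21137622 -0.94189296  0.27313235]
scene 203 [0.47558585 0.11855551] theta 195.42981114599172 rad 0.07387688641917045
side 145 [0.47458407 0.12125593] theta 203.90719632179918 rad 0.06947683406037318
clock: 13.0
position: [0.468, 0.1014, 0.2079]
ee_rot: [-1.803, 2.572, -0.001]
contact_force: [-0.4, -0.7, 0.2]
width: -0.001
clock: 14.2
position: [0.4975, 0.1546, 0.2078]
ee_rot: [0.542, -3.094, 0.0]
contact_force: [-2.2, -0.6, 1.0]
width: 0.001
14.2 [0.49746781 0.15457598 0.20777124] [-2.18284241 -0.60393942  0.97666907]
scene 206 [0.51709546 0.16061533] theta 244.29776892694377 rad 0.06849190963089316
side 57 [0.51673492 0.16326587] theta 253.06482355413726 rad 0.07334654565981169
```

Averaging the two cameras gives about 249°, as commanded, so I continue to 310° and then 345°.

```bash
python3 -m handwheel '0 0.11 0.07 0 0 0 -0.83;0 0.22 0.13 0 0 0 -1.67;0 0.33 0.18 0 0 0 -2.50;0 0.45 0.22 0 0 0 -3.33;0 0.58 0.25 0 0 0 -4.17;0 0.70 0.27 0 0 0 -5.00;0 0.83 0.28 0 0 0 -5.83;0 0.96 0.27 0 0 0 -6.67;0 1.08 0.26 0 0 0 -7.50;0 1.21 0.23 0 0 0 -8.33;0 1.33 0.20 0 0 0 -9.17;0 1.45 0.15 0 0 0 -10.00'
python3 f.py c
python3 -m handwheel '0 0.09 -0.04 0 0 0 -0.67;0 0.18 -0.10 0 0 0 -1.33;0 0.26 -0.15 0 0 0 -2.00;0 0.34 -0.22 0 0 0 -2.67;0 0.42 -0.28 0 0 0 -3.33;0 0.49 -0.36 0 0 0 -4.00;0 0.55 -0.43 0 0 0 -4.67;0 0.61 -0.52 0 0 0 -5.33;0 0.61 -0.52 0 0 0 -5.33'
python3 f.py d
python3 -c "
from h import *
arc(342,356,7)"
```

```text
clock: 15.5
position: [0.5699, 0.1621, 0.2076]
ee_rot: [-1.075, -2.952, -0.001]
contact_force: [-2.0, 0.3, 0.7]
width: -0.003
15.5 [0.56993515 0.16213826 0.20757485] [-2.04781971  0.30301576  0.70346836]
scene 155 [0.58623487 0.14837189] theta 308.55893725061446 rad 0.06326591871205045
side 133 [0.58628788 0.15033826] theta 310.09343611622995 rad 0.0748217243505975
clock: 16.5
position: [0.6005, 0.1357, 0.2073]
ee_rot: [1.842, 2.545, -0.0]
contact_force: [-0.3, 0.3, 0.0]
width: 0.003
16.5 [0.60046119 0.13573781 0.20731779] [-0.31167707  0.30257783  0.04258682]
scene 104 [0.60819817 0.11564244] theta 344.74707023888783 rad 0.06363996177629046
side 134 [0.60770559 0.11822748] theta 340.1505136041044 rad 0.07400221645212751
342 0 0.03 -0.04 0 0 0 -0.33;0 0.05 -0.09 0 0 0 -0.67;0 0.08 -0.13 0 0 0 -1.00;0 0.10 -0.18 0 0 0 -1.33;0 0.12 -0.22 0 0 0 -1.67;0 0.14 -0.27 0 0 0 -2.00;0 0.16 -0.32 0 0 0 -2.33
```

```bash
python3 -m handwheel '0 0.03 -0.04 0 0 0 -0.33;0 0.05 -0.09 0 0 0 -0.67;0 0.08 -0.13 0 0 0 -1.00;0 0.10 -0.18 0 0 0 -1.33;0 0.12 -0.22 0 0 0 -1.67;0 0.14 -0.27 0 0 0 -2.00;0 0.16 -0.32 0 0 0 -2.33;0 0.16 -0.32 0 0 0 -2.33'
python3 f.py e
python3 -m handwheel '0 -0.04 0.5 0 0 0 0;0 -0.04 0.5 0.8 0 0 0;0 -0.04 0.5 1.6 0 0 0;0 -0.04 -0.5 2.4 0 0 0;0 -0.04 -1.5 2.6 0 0 0;0 -0.04 -2.5 2.6 0 0 0;0 -0.04 -2.9 2.6 0 0 0;0 -0.04 -2.9 2.6 0 0 0;0 -0.04 -2.9 2.6 0 0 0'
cat > fin.py <<'E'
import sys,h
from h import *
from rig import r
n=sys.argv[1];h.cloud=wcloud;c=r.capture("wrist");cv2.imwrite(f"pics/{n}.png",c["frame"][:,:,::-1])
P,y,rd,b=h.masks(c,(0,0,640,480));near=np.hypot(P[...,0]-.54,P[...,1]-.0954)
m=y&(P[...,2]>.219)&(near<.1);(cx,cy),rr=cv2.minEnclosingCircle((P[m][:,:2]*1000).astype(np.float32));print("handle",cx,cy,rr)
m=rd&(P[...,2]>.159)&(near<.14);T=cv2.minAreaRect((P[m][:,:2]*1000).astype(np.float32));print("tab",T)
m=(abs(P[...,2]-.173)<.0025)&(near<.03);H=cv2.minEnclosingCircle((P[m][:,:2]*1000).astype(np.float32));print("hub",H)
a=lambda x,y:-np.degrees(np.arctan2(y-H[0][1],x-H[0][0]))
print("handle",a(cx,cy),"tab",a(*T[0]))
E
python3 fin.py w7
```

```text
clock: 17.4
position: [0.6083, 0.1201, 0.2074]
ee_rot: [-2.138, -2.302, -0.0]
contact_force: [-0.2, -0.1, -0.4]
width: -0.0
17.4 [0.60832858 0.12012162 0.20740264] [-0.2290278  -0.12905133 -0.44977863]
scene 72 [0.61126097 0.09848909] theta 0.36523079737184927 rad 0.06446228165568788
side 137 [0.61072499 0.10163493] theta 353.29731144552125 rad 0.07312478146505029
clock: 18.4
position: [0.6064, -0.0256, 0.3373]
ee_rot: [-2.141, -2.299, -0.0]
contact_force: [-1.1, 0.3, -0.8]
width: -0.003
handle 609.5885009765625 100.24602508544922 8.836507797241211
tab ((648.680419921875, 95.09317016601562), (39.933956146240234, 34.07634353637695), 89.52921295166016)
hub ((538.1636962890625, 92.00948333740234), 22.547311782836914)
handle -6.578159089831952 tab -1.598277658285964
```

View pics/w7.png

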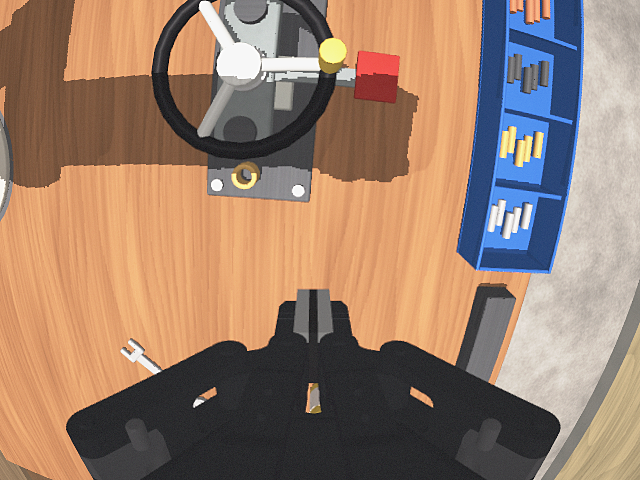

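View w7: handle at (333,54), tab at (377,77), everything else undisturbed. The handle is at y = 100.2 mm and the tab centre at 95.1 mm, so it is about 4° short, as commanded. One last 4° nudge follows.

```bash
python3 -m handwheel '0 0.04 1 0 0 0 -0.3;0 0.04 2 0 0 0 -0.67;0 0.04 3 -0.2 0 0 -0.67;0 0.04 3.4 -0.5 0 0 -0.67;0 0.06 3.4 -1.2 0 0 -0.67;0 0.06 3.4 -2 0 0 -0.67;0 0.06 3.4 -2.6 0 0 -0.67;0 0.06 3.4 -2.6 0 0 -0.67;0 0.06 3.2 -2.6 0 0 -0.67;0 0.07 3.05 -2.6 0 0 -0.67;0 0.07 2.95 -2.6 0 0 -0.67;0 0.07 2.9 -2.6 0 0 -0.67'
python3 -m handwheel '0 0 -0.03 0 0 0 0;0 0 -0.06 0 0 0 0;0 0 -0.09 0 0 0 0;0 0 -0.1 0 0 0 0;0 0 -0.1 0 0 0 0;0 0 -0.1 0 0 0 0'
python3 -m handwheel '0 0 0.3 0 0 0 0;0 0 0.5 0 0 0 0;0 0 0.5 0.8 0 0 0;0 0 0.5 1.6 0 0 0;0 0 -0.5 2.4 0 0 0;0 0 -1.5 2.6 0 0 0;0 0 -2.5 2.6 0 0 0;0 0 -2.9 2.6 0 0 0;0 0 -2.9 2.6 0 0 0;0 0 -2.9 2.6 0 0 0'
python3 fin.py w8
```

```text
clock: 19.65
position: [0.6106, 0.1193, 0.2089]
ee_rot: [2.22, 2.221, 0.003]
contact_force: [0.4, 1.9, 1.4]
width: 0.001
clock: 20.25
position: [0.6099, 0.115, 0.2071]
ee_rot: [-2.22, -2.223, 0.001]
contact_force: [-0.5, 0.8, 0.9]
width: -0.003
clock: 21.25
position: [0.6101, -0.0299, 0.3371]
ee_rot: [-2.221, -2.221, 0.0]
contact_force: [0.0, 0.3, -0.8]
width: -0.001
handle 609.8539428710938 95.10752868652344 8.96558666229248
tab ((648.7604370117188, 95.12577056884766), (40.145450592041016, 33.94178771972656), 89.36602783203125)
hub ((540.4492797851562, 92.16498565673828), 21.879188537597656)
handle -2.4277099175224524 tab -1.565842781436213
```

View pics/w8.png

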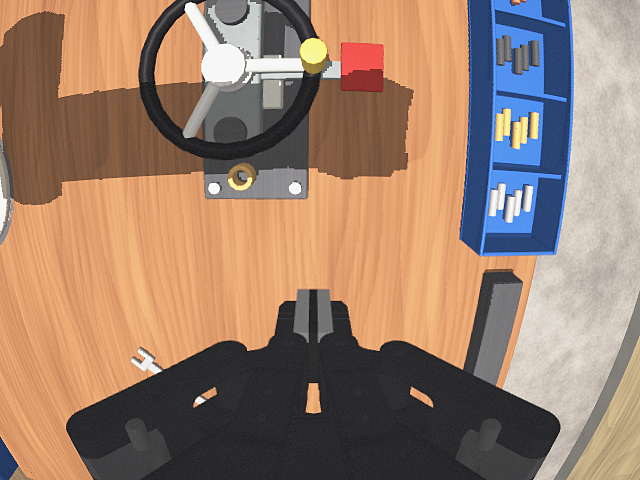

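```bash
python3 - <<'E'
import h
from h import *
from rig import r
h.cloud=wcloud
np.savez("pics/w9.npz",**r.capture("wrist"))
for n in("w1","w9"):
    c=dict(np.load(f"pics/{n}.npz"));P,y,rd,b=h.masks(c,(0,0,640,480));near=np.hypot(P[...,0]-.54,P[...,1]-.0954)
    m=y&(P[...,2]>.219)&(near<.1);hd=np.array(cv2.minEnclosingCircle((P[m][:,:2]*1000).astype(np.float32))[0])
    m=rd&(P[...,2]>.159)&(near<.14);T=np.array(cv2.minAreaRect((P[m][:,:2]*1000).astype(np.float32))[0])
    m=((abs(P[...,2]-.173)<.003)&(near<.035)).astype(np.uint8);m=cv2.morphologyEx(m,cv2.MORPH_OPEN,np.ones((17,17),np.uint8))>0
    H,rr=cv2.minEnclosingCircle((P[m][:,:2]*1000).astype(np.float32));H=np.array(H)
    a=lambda p:-np.degrees(np.arctan2(*(p-H)[::-1]));print(n,hd,T,H,rr,"handle",a(hd),"tab",a(T))
E
```

```text
w1 [609.7713623   95.10092163] [648.47283936  95.33264923] [539.86181641  96.83466339] 17.754905700683594 handle 1.4206318606896182 tab 0.7923098796778629
w9 [609.76446533  95.35390472] [648.67193604  95.07488251] [538.94763184  95.02493286] 16.774808883666992 handle -0.2661593692491007 tab -0.026082678098908824
```

```bash
python3 -c "
from rig import r
print(r.job_done(), r.observe()['clock'])"
```

```text
the job is handed in; nothing more can be done
the job is handed in; nothing more can be done
```

The hand wheel has been pushed exactly one turn clockwise, and the handle is back in line with the red tab. I used the shut fingertips only, never gripping or lifting. I pushed to 200°, backed off and spun the tool half a turn, then pushed on to 356°, looked, and gave a last 4° nudge. The arm then drew clear about 12 cm to the side with its fingertips about 10 cm above the handle, and I handed the job in at about 21 s.

**Handle position:** in the last wrist picture its top was at (609.8, 95.4) mm. At the start it was at (609.8, 95.1) mm.

**Alignment with the tab:** measured from the hub, handle and tab differ by about 0.2°. The same check on the starting picture read 0.6°, so it is only good to about half a degree.

**Forces:** the wrist read 3.4 N or less at the end of every move; I did not log it during moves.

**Other things on the bench:** nothing looked moved in the pictures I viewed. The last one did not show all of them, so I did not check each one afterwards.

**Disagreements:** the scene and side cameras put the hub up to 9 mm apart in x and 6 mm in y. Their handle angles differed by up to 9°, though their average followed the commanded angle, so I relied on the wrist camera for the final alignment. My first hub fit in the late wrist pictures was thrown off by the spokes (its handle angle read 2.4° off), and I replaced it with a cleaner one before handing in.

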